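# Clamp the glued power adapter and start the flange nut

### The arm

A 6-joint arm with a two-finger parallel gripper is mounted at the origin on a cart in front of the work surface, level with it; the furniture and walls round the work are solid. World frame = base frame: x ahead of the robot, y to its left, z up, the work surface at z = 0. Lengths are in m, angles in rad, forces in N, time in s.
With the tool pointing down it reaches from about 0.3 to 0.875 m from the base axis. Payload 6.4 kg.
Tool frame: the origin (TCP) lies at the very end of the fingers, on their centre line; the grasp point (between the pads) lies 19 mm behind it; z points along the fingers, y is the line along which they close (so a half turn about z gives the same grasp; the last joint's range is limited). The gripper opens to 85 mm and grips with 20 to 120 N. Pads are 22 mm wide; open, the fingers measure 114 mm over their backs; the gripper's body (76 mm by 85 mm) begins 54 mm behind the grasp point. The pads swing forward as they close: fully open they stand 13 mm farther back than shut.
Start: joints at [-1.375, 0.181, 1.607, -0, 1.354, -0.206], TCP at [0.225, -0.529, 0.231] pointing down, gripper open.
Joint ranges: [-2.99, 2.99], [-0.89, 2.07], [0.3, 2.58], [-1.14, 4.28], [0, 2.63], [-3.12, 3.12]. Speed limits (rad/s): [2.57, 2.57, 3.01, 3.14, 3.14, 3.14].

### API

Orientations are given as a unit quaternion [w, x, y, z].
In Python, from bench import ctrl gives the robot as it stands.
- The arm moves only by the tool jog_arm, never from a script. Its argument "series" is a list that holds one entry, the list of rows, each a list of 7 numbers: the shift along the tool's x, y, z in mm, then the turn, a rotation vector about the tool's x, y, z in rad, then the finger opening in mm, from 0 to 85.4. In form: [[[tx, ty, tz, rx, ry, rz, gripper], ...]]. A call has exactly 10 rows; each row shifts and turns the commanded pose from where the row before left it, along the tool's axes as they then stand; what a row does not reach is not made up. A row lasts 1/10 s, in which the tool goes at most 50 mm and 8.59 degrees, less where a joint would pass 70% of its speed; a pose out of reach is approached as far as the arm can. A call with a gripper value outside its range is refused whole. The fingers move at their own pace and stop on an object; the grip force is fixed at half the most. Time passes only in rows, so rows that do not move let the fingers close, or fill a call up. It gives the time, the measured TCP pose, the force, the opening and the grip force at its end, in the units of the state.
- ctrl.get_obs(): the state, without advancing time (a new reading comes with each control period).
- ctrl.camera(name): name is "scene" or "top" or "wrist"; returns a dict with "frame" (420x560x3 uint8, blue, green, red), "z_map" (420x560 float32, m along the optical axis (not along the pixel's ray), 0 where there is no reading), "fx", "fy", "cx", "cy" (pixels), "xyz" and "rotation" of the camera in the world. Camera axes: x right, y down, z forward; pixel columns grow to the right and rows downward; lengths in m; the calibration is good to about 2 mm. A picture is of the moment at which its call begins.
- ctrl.hand_in(): hands the job in; it is judged then, once.
The state is a dict: "time_s": time; "q": joint angles; "dq": joint speeds; "joint_efforts": joint torques, N m; "eef_pos": TCP position; "eef_rot": TCP orientation; "wrist_force": force on the tool from outside, world axes, zero at the start; "torque": the same for the moment, N m; "opening": opening from 0.0 (shut) to 1.0 (fully open); "grasp_force": force on a finger pad.
Only numpy, scipy, OpenCV 4.12 (cv2) and the standard library are available. Lean on these libraries where they do the work, as an engineer would, in place of code of your own. Each camera call takes 0.05 s, during which the arm holds its last target. There are 200 camera calls.

### The job

The freshly glued power adapter lies in its gluing fixture: lay the steel strap over the stud so that it rests level on both the adapter and the heel block, then start the big flange nut on the stud - set it on, back it off anticlockwise until the thread drops in (unless it has dropped in already), and run it down clockwise until its flange rests on the strap. Leave the adapter in its nest and do not push the jar, tub or can about.

Things in the scene. Friction and masses are not known exactly. Their poses are not given: they have to be found in the camera images.
- fixture: fixed gluing fixture, an aluminium base plate 172 x 104 x 12 mm on the bench. Origin on the bench under the stud's axis; z up; +x points along the plate towards the adapter's nest (plate spans x -72 to +100 mm, y -52 to +52 mm). Heel block (x -65 to -43 mm, 56 mm wide) with its top 40 mm above the bench; the adapter's nest is centred at x +65 mm, walled by stops 24 mm high
- stud_axis (a point): on the axis of the fixture's upright steel stud, 81.5 mm above the bench, level with the flat crest at the top of its thread. Thread 40 mm outer diameter, from 50 to 81.5 mm height, right-handed, four starts, 12 mm down for each quarter turn clockwise (seen from above). How the starts are turned about the axis varies and is not reported
- stud_tip (a point): top of the stud, 94.5 mm above the bench: a plain 29 mm core stands out of the thread and tapers to 18 mm diameter here; four stub stops on the crest reach 87.5 mm height, round-topped: a nut let go on them may tip and hang askew, so if it stands there lift it a little and set it down some 25 degrees further anticlockwise
- thread_start (a point): on the stud's axis, 72 mm above the bench: height of the nut's underside when its lugs rest on the crest (78 mm on the stops). Clockwise they jam at the stops; anticlockwise they reach a gap within a quarter turn (some land in it), the nut drops to 60-64 mm and turns no further that way. It drops by its weight if the fingers stand 1 to 3 mm off its flats; they still turn it
- seat (a point): on the stud's axis, 54 mm above the bench: the strap's top when in place, where the nut's underside ends. From the drop it is reached by 45 to 80 degrees clockwise, the nut sinking 12 mm per quarter turn; fingers that stand a little off the flats, turn and sink with it do this too
- strap: loose dark steel bar 140 x 64 x 14 mm with a through hole of 48 mm diameter at its centre, 0.35 kg. Origin at the centre of its underside, x along its length, z up; either end may be the front, and it may be laid either side up. Lies flat on the bench at the start. In place: hole round the stud, length along the fixture's x, underside 40 mm above the bench
- strap_mid (a point): centre of the strap's hole, at half its thickness (7 mm above its underside; 47 mm above the bench when in place)
- nut: loose black plastic flange nut, 42 mm high, 0.22 kg, flange down at the start. Origin at the centre of its underside, z up. Round flange 79 mm diameter, 8 mm thick; above it a hexagon 60 mm across flats from z 8 to 42 mm; pairs of flats face along the nut's x and at 60 and 120 degrees to it. Bore 43 mm; four inner lugs 90 degrees apart reach in to 31 mm diameter, undersides 9.5 mm above the origin
- adapter: loose black power adapter 48 x 74 x 28 mm lying in the fixture's nest, top 40 mm above the bench. Origin at the centre of its underside
- screw_jar: loose glass jar with green lid, 52 mm diameter, 54 mm high, standing close to the nut. Origin at the centre of its underside
- white_tub: loose white tub, 67 mm diameter, 55 mm high, standing close to the nut on the side away from the jar. Origin at the centre of its underside
- steel_can: loose steel can with two sticks, 52 mm diameter, 150 mm high in all, standing upright near the fixture. Origin at the centre of its underside
Mind the look-alikes: they are no part of the job. There is more than one size of the strap; the one meant has the size given above.

How it is judged:
On the way, in this order (a step that is already met when the one before it is completed fails the run):
1. the strap lies level over the stud, on the adapter and the heel block, let go, before the nut goes on (horizontal distance between strap and stud_axis below 0.006 m and angle between the x axis of strap and the x axis of fixture, either way round below 0.2 rad and height (world z) of strap_mid below 0.05 m and angle between the z axis of strap and the z axis of fixture, either way round below 0.06 rad and contact force between the fingers and strap below 0.1 N and horizontal distance between nut and stud_axis above 0.03 m), for 0.2 s.
2. the nut has dropped into the thread, square on the stud (horizontal distance between nut and stud_axis below 0.004 m and z of nut in the frame of fixture below 0.0665 m and angle between nut's own z axis and vertical below 0.12 rad), for 0.1 s.
At the end, for the whole second after the job is handed in: Nut at rest, square on the stud (4 mm, 0.08 rad), underside under 57.5 mm above the bench; strap centred on the stud (6 mm), level (0.06 rad), along the fixture (0.2 rad), its middle under 50 mm above the bench; adapter within 8 mm of its start (horizontal distance between nut and stud_axis below 0.004 m and z of nut in the frame of fixture below 0.0575 m and angle between nut's own z axis and vertical below 0.08 rad and linear speed of nut below 0.01 m/s and horizontal distance between strap and stud_axis below 0.006 m and angle between the x axis of strap and the x axis of fixture, either way round below 0.2 rad and angle between the z axis of strap and the z axis of fixture, either way round below 0.06 rad and height (world z) of strap_mid below 0.05 m and distance of adapter from where it was at the start of the episode below 0.008 m); the robot touches nothing.
It fails at once if the jar, tub or can is pushed more than 25 mm or tipped over (distance of any of screw_jar, white_tub, steel_can from where it was at the start of the episode above 0.025 m or angle between any of screw_jar, white_tub, steel_can's own z axis and vertical above 0.5 rad).
It fails at once if the adapter is knocked out of its nest (distance of adapter from where it was at the start of the episode above 0.02 m).
It also fails if it takes over 64 s, if anything falls off the work surface, if the arm or the gripper's body presses on something with over 40 N, if the wrist force passes 120 N, or if a joint passes its speed limit or range.

## Working session

There is one attempt and no reset: what is moved stays moved. The work goes in short steps, Python scripts to look and compute and a tool call to move; the robot and the scene stay as the last step left them, time stands still between calls to the robot, and variables do not carry over. Pictures are saved under pics/ and viewed, at most 10 in all, crops included, and the job is handed in when it is done.

Besides the shell and the picture viewer there is one more tool, called after "Request:" as name([rows], argument=value, ...), one row to a line, values as JSON. jog_arm: Moves the arm, as the interface text tells. Its arguments: {"type":"object","properties":{"series":{"type":"array"}},"required":["series"]}

```bash
mkdir -p pics; ls
python3 - <<'E'
from bench import ctrl
import cv2,pickle
o=ctrl.get_obs();print({k:o[k] for k in('time_s','eef_pos','eef_rot','opening','wrist_force')})
for n in('top','scene'):
    c=ctrl.camera(n);pickle.dump(c,open(f'{n}0.pkl','wb'));cv2.imwrite(f'pics/{n}0.png',c['frame']);print(n,c['xyz'],c['rotation'],c['fx'],c['cx'],c['cy'])
E
```

```text
pics
{'time_s': 0.0, 'eef_pos': array([ 0.22477584, -0.52863007,  0.23038672]), 'eef_rot': array([-9.06958085e-04,  9.79887569e-01,  1.99548316e-01,  3.15390706e-07]), 'opening': 1.004847937313598, 'wrist_force': array([-0.46583358, -0.05958117, -0.24524262])}
top [0.30152033 0.2297966  1.7348237 ] [-0.05691252  0.70611912 -0.70450093  0.04283917] 486.41639730602526 274.38082935731796 207.32691859151993
scene [-0.24442317  0.79126687  1.25879078] [ 0.15898505 -0.43256274  0.83516524 -0.30018703] 500.33054949580156 279.828749106824 212.16481897478525
```

View pics/top0.png

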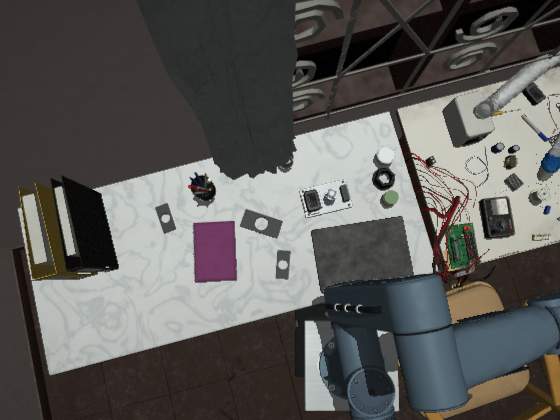

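View pics/scene0.png

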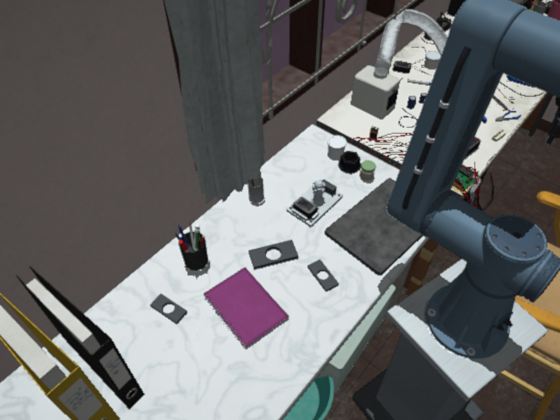

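The top view shows three strap look-alikes: (166,218), (261,223) and (283,264). The fixture is at (325,198), the nut at (383,178) between the white tub (384,155) and the green jar (389,198). The can shows in the scene view at (257,190). Next I'll measure these.

```bash
cat > h.py <<'E'
import numpy as np,cv2,pickle
from scipy.spatial.transform import Rotation as R
def rot(c): return R.from_quat(np.roll(np.array(c['rotation']),-1)).as_matrix()
def ray(c,uv,z):
    uv=np.atleast_2d(uv).astype(float)
    d=np.c_[(uv[:,0]-c['cx'])/c['fx'],(uv[:,1]-c['cy'])/c['fy'],np.ones(len(uv))]@rot(c).T
    p=np.array(c['xyz']); return p+d*((z-p[2])/d[:,2])[:,None]
def proj(c,P):
    q=(np.atleast_2d(P)-c['xyz'])@rot(c); return np.c_[q[:,0]/q[:,2]*c['fx']+c['cx'],q[:,1]/q[:,2]*c['fy']+c['cy']]
def cloud(c):
    z=c['z_map'];v,u=np.indices(z.shape)
    P=np.stack([(u-c['cx'])/c['fx']*z,(v-c['cy'])/c['fy']*z,z],-1)@rot(c).T+c['xyz'];P[z==0]=np.nan
    return P
E
python3 - <<'E'
from h import *
for n in('top','scene'):
    c=pickle.load(open(n+'0.pkl','rb'));W=cloud(c);f=c['frame'];g=f.max(2)
    m=((g<110)&(W[...,2]>-.02)&(W[...,2]<.3)).astype(np.uint8)
    for k in cv2.findContours(m,cv2.RETR_CCOMP,cv2.CHAIN_APPROX_NONE)[0]:
        if 60<cv2.contourArea(k)<2500:
            (u,v),_,_=cv2.minAreaRect(k);w=ray(c,k[:,0,:],.014)[:,:2].astype(np.float32)
            r=cv2.minAreaRect(w*1000);bp=cv2.boxPoints(r);e=[bp[1]-bp[0],bp[2]-bp[1]];l=max(e,key=np.linalg.norm)
            ii=k[:,0,:];print(n,(int(u),int(v)),np.round(r[0]),np.round(r[1]),'ang',round(np.degrees(np.arctan2(l[1],l[0])),1))
c=pickle.load(open('top0.pkl','rb'));f=c['frame'];x,y,w,h=135,130,280,160
cv2.imwrite('pics/crop.png',cv2.resize(f[y:y+h,x:x+w],None,fx=2.8,fy=2.8,interpolation=cv2.INTER_CUBIC))
W=cloud(c)
for p in[(383,178),(389,197),(384,155),(326,193),(312,201),(346,192)]:print(p,W[p[1],p[0]].round(3))
s=pickle.load(open('scene0.pkl','rb'));Ws=cloud(s)
for p in[(349,160),(368,166),(337,147),(257,181),(257,190),(320,186),(305,205)]:print('s',p,Ws[p[1],p[0]].round(3))
E
```

```text
top (388, 351) [  49. -128.] [129.  51.] ang 11.4
top (330, 364) [ 7. 73.] [321.  79.] ang 14.3
top (317, 300) [220. 113.] [24. 47.] ang -76.0
top (282, 264) [344. 236.] [46. 99.] ang -5.3
top (282, 264) [344. 236.] [37. 35.] ang 45.2
top (214, 251) [389. 476.] [210. 150.] ang 3.4
top (214, 250) [391. 476.] [197. 133.] ang 3.4
top (260, 223) [488. 313.] [140.  65.] ang 71.5
top (261, 223) [488. 312.] [47. 50.] ang -89.9
top (165, 218) [507. 655.] [100.  45.] ang 20.3
top (165, 218) [507. 656.] [36. 35.] ang 46.0
top (496, 217) [ 510. -519.] [146. 110.] ang 6.2
top (501, 206) [ 552. -540.] [65. 46.] ang 5.9
top (384, 201) [ 566. -129.] [50. 34.] ang 40.6
top (533, 198) [ 578. -656.] [44. 40.] ang 25.2
top (311, 200) [570. 130.] [86. 52.] ang 13.6
top (343, 193) [598.  16.] [59. 27.] ang 13.0
top (512, 181) [ 638. -586.] [52. 50.] ang 37.9
top (202, 189) [611. 524.] [122.  90.] ang 1.6
top (509, 161) [ 713. -578.] [47. 48.] ang -0.1
top (383, 172) [ 674. -127.] [ 79. 130.] ang -4.3
top (383, 179) [ 649. -128.] [40. 31.] ang 32.0
top (264, 168) [688. 300.] [ 85. 271.] ang -63.3
top (551
[... 1281 characters left out ...]
ang -67.7
scene (374, 133) [ 714. -297.] [35. 78.] ang -35.9
scene (401, 66) [ 964. -684.] [70. 78.] ang -55.0
scene (430, 63) [ 911. -802.] [54. 77.] ang -56.6
scene (404, 37) [1070. -851.] [153. 324.] ang -52.5
scene (533, 10) [  919. -1556.] [252. 189.] ang 54.2
(383, 178) [ 0.655 -0.127  0.004]
(389, 197) [ 0.577 -0.136  0.053]
(384, 155) [ 0.728 -0.123  0.051]
(326, 193) [0.587 0.086 0.081]
(312, 201) [0.564 0.132 0.044]
(346, 192) [0.596 0.013 0.05 ]
s (349, 160) [ 0.666 -0.141  0.005]
s (368, 166) [ 0.572 -0.139  0.054]
s (337, 147) [ 0.705 -0.113  0.054]
s (257, 181) [0.731 0.206 0.054]
s (257, 190) [0.693 0.231 0.06 ]
s (320, 186) [0.573 0.068 0.083]
s (305, 205) [0.565 0.132 0.041]
```

View pics/crop.png

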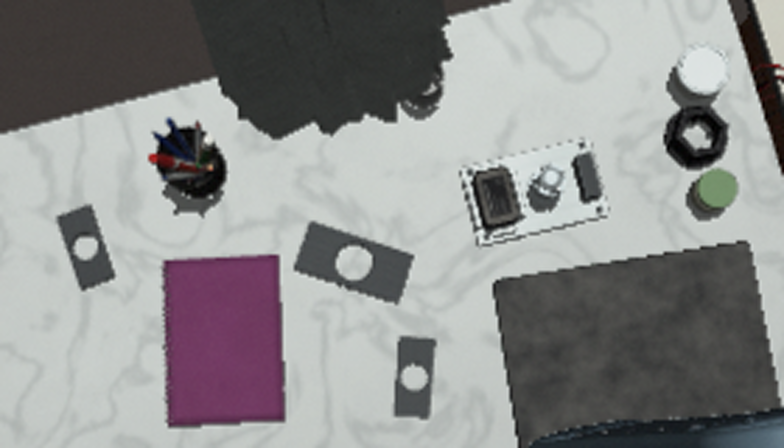

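The strap meant is the one at (261,223). It measures 140 x 65 mm with a 48 mm hole; the other two, at (166,218) and (283,264), are 100 x 45 mm. The enlarged crop confirms it. I'll move towards the work and take wrist views on the way.

Request:
jog_arm([
  [[40, -24, -10, 0, 0, 0, 85], [40, -24, -10, 0, 0, 0, 85], [40, -24, -10, 0, 0, 0, 85], [40, -24, -10, 0, 0, 0, 85], [40, -24, -10, 0, 0, 0, 85], [40, -24, -10, 0, 0, 0, 85], [40, -24, -10, 0, 0, 0, 85], [40, -24, -10, 0, 0, 0, 85], [40, -24, -10, 0, 0, 0, 85], [40, -24, -10, 0, 0, 0, 85]],
])

```text
time_s: 1.1
eef_pos: [0.4998, -0.15, 0.3315]
eef_rot: [-0.0, 0.98, 0.2, -0.0]
wrist_force: [0.9, -0.2, -0.1]
opening: 0.998
grasp_force: 0.0
```

Run:
```python
from h import *
from bench import ctrl
o=ctrl.get_obs();print(o['time_s'],o['eef_pos'],o['eef_rot'],o['q'])
c=ctrl.camera('wrist');pickle.dump(c,open('w1.pkl','wb'));cv2.imwrite('pics/w1.png',c['frame']);print(c['xyz'],c['rotation'],c['fx'])
```

```text
1.1 [ 0.49980992 -0.15000768  0.33147755] [-5.29436040e-05  9.79886562e-01  1.99555272e-01 -1.24565266e-04] [-5.19226703e-01 -7.27449044e-03  1.60868968e+00 -8.47389160e-05
  1.54043457e+00  6.49764117e-01]
[ 0.57485138 -0.11879433  0.47457431] [ 0.13283653  0.82350037 -0.54444927 -0.08818494] 318.77794651753584
```

View pics/w1.png

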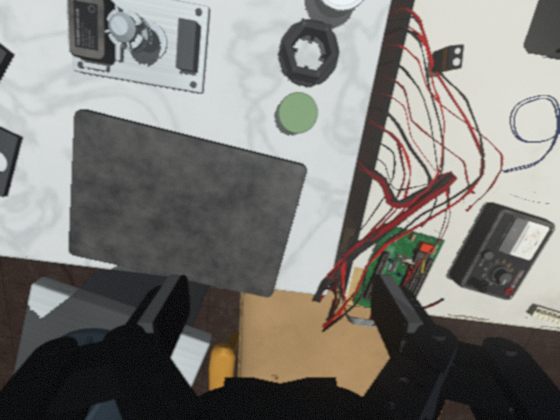

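The wrist view shows the fixture with the stud at (123,25), the nut at (309,52), the jar at (297,113) and the tub at (333,5). The next stop is above the fixture.

Request:
jog_arm([
  [[23, -24, 0, 0, 0, 0, 85], [23, -24, 0, 0, 0, 0, 85], [23, -24, 0, 0, 0, 0, 85], [23, -24, 0, 0, 0, 0, 85], [23, -24, 0, 0, 0, 0, 85], [0, 0, 0, 0, 0, -0.149, 85], [0, 0, 0, 0, 0, -0.149, 85], [0, 0, 0, 0, 0, -0.149, 85], [0, 0, 0, 0, 0, -0.149, 85], [0, 0, 0, 0, 0, -0.149, 85]],
])

```text
time_s: 2.15
eef_pos: [0.5578, 0.0036, 0.3307]
eef_rot: [-0.0, 0.838, 0.545, -0.0]
wrist_force: [0.6, -0.3, 1.0]
opening: 0.992
grasp_force: 0.0
```

Run:
```python
from h import *
from bench import ctrl
o=ctrl.get_obs();print(o['time_s'],o['eef_pos'],o['eef_rot'],o['dq'].round(3))
c=ctrl.camera('wrist');pickle.dump(c,open('w2.pkl','wb'));cv2.imwrite('pics/w2.png',c['frame']);print(c['xyz'])
for n in ('w1','w2','top0','scene0'):
    c=pickle.load(open(n+'.pkl','rb'));W=cloud(c);P=W.reshape(-1,3);P=P[~np.isnan(P[:,0])]
    a=lambda cx,cy,r,z0,z1:P[(np.hypot(P[:,0]-cx,P[:,1]-cy)<r)&(P[:,2]>z0)&(P[:,2]<z1)]
    for nm,q in(('bench',a(.6,-.05,.03,-.03,.03)),('stud crest',a(.585,.08,.04,.076,.084)),('tip',a(.585,.08,.04,.09,.1)),('adapter',a(.567,.135,.07,.034,.047)),('heel',a(.598,.016,.04,.035,.045)),('nut',a(.655,-.127,.05,.036,.048)),('jar',a(.577,-.136,.05,.048,.06)),('tub',a(.728,-.125,.06,.05,.06))):
        if len(q)>3:
            r=cv2.minAreaRect((q[:,:2]*1000).astype(np.float32));b=cv2.boxPoints(r);e=max(b[1]-b[0],b[2]-b[1],key=np.linalg.norm)
            print(n,nm,len(q),q.mean(0).round(4),np.round(r[0]),np.round(r[1]),round(np.degrees(np.arctan2(e[1],e[0])),1))
```

```text
2.15 [0.5577985  0.0035945  0.33068809] [-4.04286509e-04  8.38341797e-01  5.45144656e-01 -4.15201338e-04] [-2.000e-03 -0.000e+00  1.000e-03 -1.000e-03 -2.000e-03 -1.478e+00]
[0.59121295 0.07721511 0.4738093 ]
w1 bench 1660 [ 6.004e-01 -4.980e-02  6.000e-04] [600. -50.] [59. 59.] -67.5
w1 stud crest 413 [0.5834 0.0638 0.0813] [584.  69.] [39. 38.] 15.4
w1 tip 570 [0.5839 0.0675 0.0937] [584.  69.] [27. 27.] 85.0
w1 adapter 2353 [0.567  0.129  0.0405] [567. 131.] [68. 48.] 14.1
w1 heel 960 [0.5974 0.0162 0.0404] [597.  17.] [56. 23.] 13.8
w1 nut 1224 [ 0.6539 -0.1257  0.0422] [ 661. -129.] [60. 87.] -17.4
w1 jar 1282 [ 0.5782 -0.1408  0.055 ] [ 578. -141.] [49. 49.] -40.3
w1 tub 368 [ 0.7047 -0.1384  0.0545] [ 704. -139.] [11. 49.] -67.9
w2 bench 1190 [ 6.001e-01 -4.960e-02  4.000e-04] [600. -50.] [58. 59.] -24.2
w2 stud crest 274 [0.5842 0.0694 0.0818] [584.  69.] [38. 37.] 17.9
w2 tip 436 [0.584  0.0693 0.0936] [584.  69.] [26. 27.] -23.9
w2 adapter 2300 [0.5701 0.1324 0.0403] [569. 132.] [73. 47.] 14.0
w2 heel 697 [0.5971 0.0173 0.0404] [597.  17.] [56. 22.] 13.5
w2 nut 817 [ 0.653 
[... 569 characters left out ...]
. 77.] -20.1
top0 jar 148 [ 0.5771 -0.1411  0.0545] [ 584. -135.] [64. 49.] 44.4
top0 tub 226 [ 0.7296 -0.1283  0.0548] [ 730. -128.] [65. 63.] 44.0
scene0 bench 171 [ 0.5999 -0.0506 -0.0009] [600. -51.] [54. 59.] -9.4
scene0 stud crest 40 [0.5763 0.0751 0.0804] [577.  73.] [39. 30.] 50.3
scene0 tip 31 [0.5799 0.0705 0.0929] [580.  70.] [21. 24.] -24.4
scene0 adapter 266 [0.5653 0.1299 0.039 ] [571. 115.] [72. 90.] -74.5
scene0 heel 76 [0.5889 0.0152 0.0389] [591.  19.] [53. 30.] 18.8
scene0 nut 124 [ 0.653  -0.1243  0.0409] [ 658. -128.] [62. 89.] -18.8
scene0 jar 129 [ 0.5739 -0.1399  0.0532] [ 574. -140.] [48. 51.] -54.5
scene0 tub 170 [ 0.7266 -0.1269  0.0535] [ 728. -128.] [68. 65.] 5.0
```

View pics/w2.png

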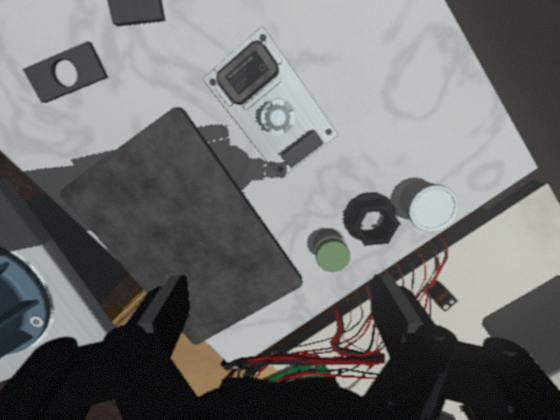

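Stud is at (584,69) mm and fixture +x at 103.5°. In the picture the stud is at (277,117), the adapter at (248,72), the nut at (371,218) and the strap at the upper edge, (137,8). Next I'll look at the strap from above.

Request:
jog_arm([
  [[24.5, -26, 4, 0, 0, 0, 85], [24.5, -26, 4, 0, 0, 0, 85], [24.5, -26, 4, 0, 0, 0, 85], [24.5, -26, 4, 0, 0, 0, 85], [24.5, -26, 4, 0, 0, 0, 85], [24.5, -26, 4, 0, 0, 0, 85], [24.5, -26, 4, 0, 0, 0, 85], [0, 0, 0, 0, 0, -0.1, 85], [0, 0, 0, 0, 0, 0, 85], [0, 0, 0, 0, 0, 0, 85]],
])

```text
time_s: 3.2
eef_pos: [0.4628, 0.2345, 0.3031]
eef_rot: [0.0, 0.813, 0.582, -0.0]
wrist_force: [0.6, 0.5, -0.5]
opening: 0.993
grasp_force: 0.0
```

```bash
cat >> h.py <<'E'
def pose(o):
    q=o['eef_rot'];p=np.array(o['eef_pos'])*1000;psi=2*np.degrees(np.arctan2(q[2],q[1]));return p,psi
def goto(o,t,psi_t=None,psi=None):
    p,ps=pose(o);ps=ps if psi is None else psi;a=np.radians(ps);d=np.array(t)-p
    print('at',p.round(1),'psi',round(ps,2),'tool shift',np.round([d[0]*np.cos(a)+d[1]*np.sin(a),d[0]*np.sin(a)-d[1]*np.cos(a),-d[2]],1),'rz',None if psi_t is None else round(np.radians(ps-psi_t),3))
E
python3 - <<'E'
from h import *
from bench import ctrl
o=ctrl.get_obs()
c=ctrl.camera('wrist');pickle.dump(c,open('w3.pkl','wb'))
W=cloud(c);P=W.reshape(-1,3);P=P[~np.isnan(P[:,0])]
q=P[(np.hypot(P[:,0]-.487,P[:,1]-.313)<.09)&(P[:,2]>.0075)&(P[:,2]<.03)]
r=cv2.minAreaRect((q[:,:2]*1000).astype(np.float32));print(r,cv2.boxPoints(r),len(q),np.percentile(q[:,2],[5,50,95]))
goto(o,(r[0][0],r[0][1],40),71.6)
E
```

```text
((489.61944580078125, 313.3598327636719), (139.9147491455078, 64.07685089111328), 71.63569641113281) [[437.17203 257.05917]
 [497.98563 236.87125]
 [542.0669  369.6605 ]
 [481.25327 389.84842]] 4649 [0.01307951 0.01451693 0.01590127]
at [462.8 234.5 303.1] psi 71.21 tool shift [ 83.3  -0.  263.1] rz -0.007
```

Request:
jog_arm([
  [[11.9, 0, 37.6, 0, 0, -0.007, 85], [11.9, 0, 37.6, 0, 0, 0, 85], [11.9, 0, 37.6, 0, 0, 0, 85], [11.9, 0, 37.6, 0, 0, 0, 85], [11.9, 0, 37.6, 0, 0, 0, 85], [11.9, 0, 37.6, 0, 0, 0, 85], [11.9, 0, 37.6, 0, 0, 0, 85], [0, 0, 15, 0, 0, 0, 85], [0, 0, 12, 0, 0, 0, 85], [0, 0, 7, 0, 0, 0, 85]],
])

```text
time_s: 4.25
eef_pos: [0.4893, 0.3132, 0.006]
eef_rot: [0.0, 0.81, 0.586, 0.0]
wrist_force: [0.3, -0.2, -0.2]
opening: 0.993
grasp_force: 0.0
```

Run:
```python
from h import *
from bench import ctrl
o=ctrl.get_obs();print(o['wrist_force'])
goto(o,(489.6,313.4,0),71.6)
```

```text
[ 0.26800154 -0.16443257 -0.24361743]
at [489.3 313.2   6. ] psi 71.74 tool shift [0.3 0.2 6. ] rz 0.003
```

Request:
jog_arm([
  [[0, 0, 4, 0, 0, 0, 85], [0, 0, 3, 0, 0, 0, 85], [0, 0, 0, 0, 0, 0, 70], [0, 0, 0, 0, 0, 0, 50], [0, 0, 0, 0, 0, 0, 50], [0, 0, 0, 0, 0, 0, 50], [0, 0, 0, 0, 0, 0, 50], [0, 0, 0, 0, 0, 0, 50], [0, 0, 0, 0, 0, 0, 50], [0, 0, 0, 0, 0, 0, 50]],
])

```text
time_s: 5.25
eef_pos: [0.4898, 0.3141, 0.0006]
eef_rot: [0.0, 0.81, 0.587, 0.001]
wrist_force: [-0.3, -0.7, 5.2]
opening: 0.728
grasp_force: 66.6
```

Run:
```python
from h import *
from bench import ctrl
o=ctrl.get_obs();print(o['wrist_force'],o['opening']*85)
goto(o,(584,69,150),71.6)
```

```text
[-0.25961896 -0.74316583  5.19262426] 61.91209542040786
at [489.8 314.1   0.6] psi 71.84 tool shift [-203.6  165.9 -149.4] rz 0.004
```

Request:
jog_arm([
  [[0, 0, -20, 0, 0, 0, 50], [0, 0, -40, 0, 0, 0, 50], [0, 0, -45, 0, 0, 0, 50], [0, 0, -45, 0, 0, 0, 50], [-34, 27.7, 0, 0, 0, 0, 50], [-34, 27.7, 0, 0, 0, 0, 50], [-34, 27.7, 0, 0, 0, 0, 50], [-34, 27.7, 0, 0, 0, 0, 50], [-34, 27.7, 0, 0, 0, 0, 50], [-33, 27.7, 0, 0, 0, 0, 50]],
])

```text
time_s: 6.25
eef_pos: [0.5834, 0.0675, 0.149]
eef_rot: [-0.0, 0.81, 0.587, -0.0]
wrist_force: [-0.1, -0.2, -3.2]
opening: 0.722
grasp_force: 67.5
```

Request:
jog_arm([
  [[0, 0, 0, 0, 0, -0.138, 50], [0, 0, 0, 0, 0, -0.138, 50], [0, 0, 0, 0, 0, -0.138, 50], [0, 0, 0, 0, 0, -0.138, 50], [0, 0, 0, 0, 0, 0, 50], [0, 0, 0, 0, 0, 0, 50], [0, 0, 0, 0, 0, 0, 50], [0, 0, 0, 0, 0, 0, 50], [0, 0, 0, 0, 0, 0, 50], [0, 0, 0, 0, 0, 0, 50]],
])

```text
time_s: 7.25
eef_pos: [0.5834, 0.0692, 0.1491]
eef_rot: [-0.0, 0.62, 0.785, -0.0]
wrist_force: [0.5, 0.6, -2.7]
opening: 0.727
grasp_force: 67.5
```

Run:
```python
from h import *
from bench import ctrl
o=ctrl.get_obs();print(o['wrist_force'],o['opening']*85,o['grasp_force'],o['time_s'])
c=ctrl.camera('wrist');pickle.dump(c,open('w4.pkl','wb'));cv2.imwrite('pics/w4.png',c['frame'])
P=cloud(c).reshape(-1,3);P=P[~np.isnan(P[:,0])]
for z0,z1 in((.125,.2),):
  q=P[(np.hypot(P[:,0]-.584,P[:,1]-.069)<.085)&(P[:,2]>z0)&(P[:,2]<z1)]
  r=cv2.minAreaRect((q[:,:2]*1000).astype(np.float32));print(r,cv2.boxPoints(r),len(q),np.percentile(q[:,2],[1,5,50,95]))
  A=np.c_[q[:,:2],np.ones(len(q))];print(np.linalg.lstsq(A,q[:,2],rcond=None)[0])
goto(o,(584,69,100),103.5)
```

```text
[ 0.48272196  0.63056327 -2.69350474] 61.774506689241136 67.49109506607056 7.25
((582.4060668945312, 74.57294464111328), (107.68903350830078, 126.57974243164062), 13.423707962036133) [[5.1533984e+02 1.2363370e+02]
 [5.4472534e+02 5.1213074e-01]
 [6.4947229e+02 2.5512192e+01]
 [6.2008679e+02 1.4863376e+02]] 34057 [0.15135825 0.15892325 0.16295344 0.18898148]
[ 0.00242166 -0.01764857  0.16542433]
at [583.4  69.2 149.1] psi 103.44 tool shift [-0.3  0.5 49.1] rz -0.001
```

View pics/w4.png

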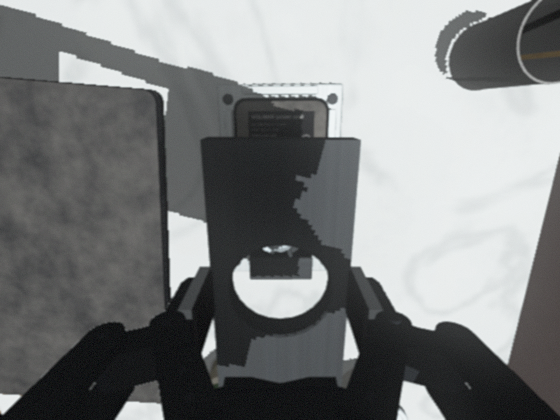

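The strap is held across its middle with the hole at (280,283). The adapter is seen ahead at (282,120) and the can at the upper right (500,45). I'll measure the strap's plane and the hole offset.

Run:
```python
from h import *
from bench import ctrl
c=pickle.load(open('w4.pkl','rb'));W=cloud(c)
S=W[150:235,215:345].reshape(-1,3);S=S[(S[:,2]>.14)&(S[:,2]<.175)]
A=np.c_[S[:,:2]-[.584,.069],np.ones(len(S))];k=np.linalg.lstsq(A,S[:,2],rcond=None)[0];print('plane',k)
m=(np.abs(W[...,2]-(k[0]*(W[...,0]-.584)+k[1]*(W[...,1]-.069)+k[2]))<.005)
a=np.radians(103.44)
X=(W-[.5834,.0692,0]);tx=(X[...,0]*np.cos(a)+X[...,1]*np.sin(a))*1000;ty=(X[...,0]*np.sin(a)-X[...,1]*np.cos(a))*1000
print('front edge tx',np.percentile(tx[m],99.8),'front half ty range',np.percentile(ty[m&(tx>30)],[.5,99.5]))
# hole: scan inner edge points on the strap's top
e=cv2.morphologyEx(m.astype(np.uint8),cv2.MORPH_CLOSE,np.ones((3,3)))
cs=cv2.findContours(e,cv2.RETR_CCOMP,cv2.CHAIN_APPROX_NONE)
for kk,h in zip(cs[0],cs[1][0]):
    if h[3]>=0 and cv2.contourArea(kk)>2000:
        p=ray(c,kk[:,0],k[2]);q=p-[.5834,.0692,0];q=np.c_[q[:,0]*np.cos(a)+q[:,1]*np.sin(a),q[:,0]*np.sin(a)-q[:,1]*np.cos(a)]*1000
        print(cv2.fitEllipse(q.astype(np.float32)),q.min(0),q.max(0))
```

```text
plane [ 9.07560859e-04 -1.16386122e-04  1.62897228e-01]
front edge tx 68.61924961688781 front half ty range [-31.30143276  32.03342315]
((0.9425504803657532, 0.2382185012102127), (44.45657730102539, 46.302330017089844), 178.57496643066406) [-21.54863283 -23.1056007 ] [23.40058042 23.56836499]
```

Request:
jog_arm([
  [[-0.3, 0.5, 0, 0, 0, 0, 50], [0, 0, 16, 0, 0, 0, 50], [0, 0, 16, 0, 0, 0, 50], [0, 0, 16, 0, 0, 0, 50], [0, 0, 16, 0, 0, 0, 50], [0, 0, 16, 0, 0, 0, 50], [0, 0, 14, 0, 0, 0, 50], [0, 0, 8, 0, 0, 0, 50], [0, 0, 4, 0, 0, 0, 50], [0, 0, 2, 0, 0, 0, 50]],
])

```text
time_s: 8.3
eef_pos: [0.5841, 0.0689, 0.0408]
eef_rot: [-0.0, 0.619, 0.785, -0.0]
wrist_force: [0.0, -0.1, -2.8]
opening: 0.724
grasp_force: 67.4
```

Request:
jog_arm([
  [[0, 0, 0.5, 0, 0, 0, 50], [0, 0, 0, 0, 0, 0, 85], [0, 0, 0, 0, 0, 0, 85], [0, 0, 0, 0, 0, 0, 85], [0, 0, 0, 0, 0, 0, 85], [0, 0, -10, 0, 0, 0, 85], [0, 0, -30, 0, 0, 0, 85], [0, 0, -50, 0, 0, 0, 85], [0, 0, -50, 0, 0, 0, 85], [0, 0, -50, 0, 0, 0, 85]],
])

```text
time_s: 9.3
eef_pos: [0.5837, 0.069, 0.2334]
eef_rot: [0.0, 0.619, 0.785, 0.0]
wrist_force: [1.5, 0.4, -0.5]
opening: 1.0
grasp_force: 0.0
```

Run:
```python
from h import *
from bench import ctrl
o=ctrl.get_obs();print(o['wrist_force'],o['opening']*85,o['grasp_force'],o['time_s'],o['q'].round(2))
c=ctrl.camera('wrist');pickle.dump(c,open('w5.pkl','wb'));cv2.imwrite('pics/w5.png',c['frame'])
P=cloud(c).reshape(-1,3);P=P[~np.isnan(P[:,0])]
q=P[(np.hypot(P[:,0]-.584,P[:,1]-.069)<.085)&(P[:,2]>.047)&(P[:,2]<.062)]
r=cv2.minAreaRect((q[:,:2]*1000).astype(np.float32));print(r,len(q))
A=np.c_[q[:,:2]-[.584,.069],np.ones(len(q))];print(np.linalg.lstsq(A,q[:,2],rcond=None)[0])
goto(o,(600,-60,250),17)
# nut from earlier clouds: hex top face and hole
for n in('w1','w2'):
    d=pickle.load(open(n+'.pkl','rb'));W=cloud(d);m=((np.hypot(W[...,0]-.655,W[...,1]+.127)<.045)&(W[...,2]>.037)&(W[...,2]<.047)&(d['frame'].max(2)<90)).astype(np.uint8)
    k=max(cv2.findContours(m,cv2.RETR_EXTERNAL,cv2.CHAIN_APPROX_NONE)[0],key=cv2.contourArea);w=(ray(d,k[:,0],.042)[:,:2]*1000).astype(np.float32)
    print(n,cv2.minEnclosingCircle(w),cv2.minAreaRect(w),cv2.approxPolyDP(w,6,True)[:,0].round())
```

```text
[ 1.49456053  0.43739977 -0.4926538 ] 85.00368955026967 0.0 9.3 [-0.08  0.21  1.57  0.    1.36 -0.32]
((584.979248046875, 67.36038208007812), (64.11760711669922, 140.60223388671875), 13.252998352050781) 6483
[0.00071581 0.00136047 0.05449007]
at [583.7  69.  233.4] psi 103.47 tool shift [-129.3  -14.1  -16.6] rz 1.509
w1 ((651.9195556640625, -126.8843994140625), 34.981937408447266) ((651.154052734375, -126.61482238769531), (67.57774353027344, 61.0498046875), 39.89829635620117) [[ 676. -104.]
 [ 646.  -92.]
 [ 619. -115.]
 [ 627. -150.]
 [ 658. -160.]
 [ 685. -138.]]
w2 ((651.8344116210938, -124.75953674316406), 34.7415657043457) ((651.99462890625, -124.93635559082031), (59.945133209228516, 69.0467300415039), 13.00283432006836) [[ 676. -100.]
 [ 645.  -91.]
 [ 619. -113.]
 [ 627. -147.]
 [ 660. -158.]
 [ 682. -139.]]
```

View pics/w5.png

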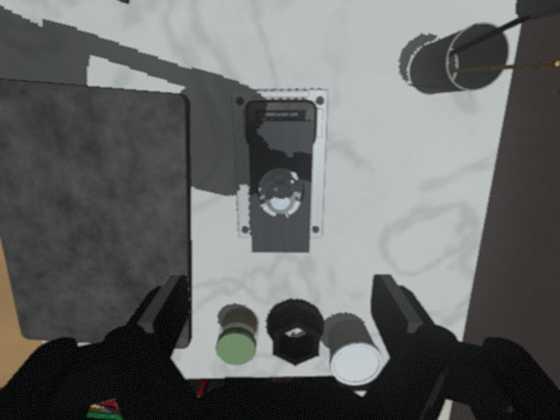

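The strap lies level, 1.9 mm off the stud axis: hole at (280,190) with the adapter ahead of it. The nut is at (295,332) between the jar (237,340) and the tub (355,355). The nut's flats face about 71°, which leaves clear finger room there.

Request:
jog_arm([
  [[-40, -12, 0, 0, 0, 0, 85], [-40, -12, 0, 0, 0, 0, 85], [-40, -12, 0, 0, 0, 0, 85], [-40, -12, 0, 0, 0, 0, 85], [0, 0, 0, 0, 0, 0.149, 85], [0, 0, 0, 0, 0, 0.149, 85], [0, 0, 0, 0, 0, 0.149, 85], [0, 0, 0, 0, 0, 0.149, 85], [0, 0, 0, 0, 0, 0.149, 85], [0, 0, 0, 0, 0, 0.149, 85]],
])

```text
time_s: 10.35
eef_pos: [0.5746, -0.0979, 0.2312]
eef_rot: [0.0, 0.899, 0.437, 0.0]
wrist_force: [-0.5, 0.3, -0.2]
opening: 0.99
grasp_force: 0.0
```

Request:
jog_arm([
  [[0, 0, 0, 0, 0, 0.138, 85], [0, 0, 0, 0, 0, 0.138, 85], [0, 0, 0, 0, 0, 0.138, 85], [0, 0, 0, 0, 0, 0.138, 85], [0, 0, 0, 0, 0, 0.138, 85], [0, 0, 0, 0, 0, 0.138, 85], [0, 0, 0, 0, 0, 0.138, 85], [0, 0, 0, 0, 0, 0.138, 85], [0, 0, 0, 0, 0, 0.14, 85], [0, 0, 0, 0, 0, 0, 85]],
])

```text
time_s: 11.35
eef_pos: [0.5746, -0.0978, 0.2311]
eef_rot: [0.0, 0.986, -0.166, 0.0]
wrist_force: [-0.3, 0.3, 0.6]
opening: 0.998
grasp_force: 0.0
```

Run:
```python
from h import *
from bench import ctrl
o=ctrl.get_obs();print(o['time_s'],o['q'].round(2))
d=ctrl.camera('wrist');pickle.dump(d,open('w6.pkl','wb'));cv2.imwrite('pics/w6.png',d['frame'])
W=cloud(d);V=W.reshape(-1,3)
m=((np.hypot(W[...,0]-.652,W[...,1]+.127)<.045)&(W[...,2]>.037)&(W[...,2]<.048)).astype(np.uint8)
k=max(cv2.findContours(m,cv2.RETR_EXTERNAL,cv2.CHAIN_APPROX_NONE)[0],key=cv2.contourArea);w=(ray(d,k[:,0],.042)[:,:2]*1000).astype(np.float32)
C=np.array(cv2.minEnclosingCircle(w)[0]);print(cv2.minEnclosingCircle(w))
p=cv2.approxPolyDP(w,5,True)[:,0];print(p.round(),p.mean(0),np.degrees(np.arctan2(*(p-p.mean(0)).T[::-1])).round(1))
for nm,cx,cy,z0,z1 in(('jar',.578,-.141,.049,.06),('tub',.730,-.128,.05,.06),('flange',.652,-.126,.004,.012)):
    q=V[(np.hypot(V[:,0]-cx,V[:,1]-cy)<.045)&(V[:,2]>z0)&(V[:,2]<z1)]
    if len(q)>5: print(nm,cv2.minEnclosingCircle((q[:,:2]*1000).astype(np.float32)))
goto(o,(*p.mean(0),60),-19)
```

```text
11.35 [-0.37  0.2   1.59 -0.    1.36  1.53]
((652.4454345703125, -126.2404556274414), 34.79457092285156)
[[ 686. -136.]
 [ 678. -103.]
 [ 645.  -93.]
 [ 619. -117.]
 [ 626. -149.]
 [ 660. -160.]] [ 652.37933 -126.34284] [ -16.9   41.8  101.8  163.8 -139.7  -78. ]
jar ((578.0166625976562, -141.14669799804688), 25.209930419921875)
tub ((730.5396118164062, -128.5518798828125), 33.56660842895508)
flange ((652.5401611328125, -126.34445190429688), 40.64978790283203)
at [574.6 -97.8 231.1] psi -19.1 tool shift [ 82.8   1.5 171.1] rz -0.002
```

View pics/w6.png

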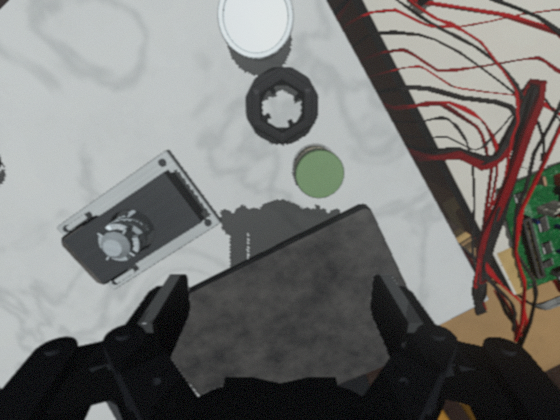

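The nut is at (281,105) with its lugs visible, the tub above it at (256,22), the jar below at (319,172). The nut's centre is at (652.4,-126.3) and its flats face 72.1°. I'll descend over the hexagon now.

Request:
jog_arm([
  [[20.7, 0.4, 30, 0, 0, 0, 85], [20.7, 0.4, 30, 0, 0, 0, 85], [20.7, 0.4, 30, 0, 0, 0, 85], [20.7, 0.3, 30, 0, 0, 0, 85], [0, 0, 0, 0, 0, -0.021, 85], [0, 0, 25, 0, 0, 0, 85], [0, 0, 25, 0, 0, 0, 85], [0, 0, 25, 0, 0, 0, 85], [0, 0, 12, 0, 0, 0, 85], [0, 0, 8, 0, 0, 0, 85]],
])

```text
time_s: 12.4
eef_pos: [0.6521, -0.1261, 0.0156]
eef_rot: [-0.0, 0.988, -0.154, -0.0]
wrist_force: [-0.6, 0.5, 0.3]
opening: 0.995
grasp_force: 0.0
```

Run:
```python
from h import *
from bench import ctrl
o=ctrl.get_obs();print(o['wrist_force'])
goto(o,(652.4,-126.3,16),-17.9)
```

```text
[-0.61272362  0.50868889  0.33717118]
at [ 652.1 -126.1   15.6] psi -17.72 tool shift [ 0.3  0.1 -0.4] rz 0.003
```

Request:
jog_arm([
  [[0.3, 0, 0, 0, 0, 0, 70], [0, 0, 0, 0, 0, 0, 50], [0, 0, 0, 0, 0, 0, 50], [0, 0, 0, 0, 0, 0, 50], [0, 0, 0, 0, 0, 0, 50], [0, 0, 0, 0, 0, 0, 50], [0, 0, -10, 0, 0, 0, 50], [0, 0, -25, 0, 0, 0, 50], [0, 0, -45, 0, 0, 0, 50], [0, 0, -45, 0, 0, 0, 50]],
])

```text
time_s: 13.4
eef_pos: [0.6512, -0.1258, 0.1407]
eef_rot: [-0.0, 0.988, -0.155, -0.002]
wrist_force: [1.5, 0.4, -3.2]
opening: 0.686
grasp_force: 66.9
```

Run:
```python
from h import *
from bench import ctrl
o=ctrl.get_obs();print(o['wrist_force'])
d=ctrl.camera('wrist');pickle.dump(d,open('w7.pkl','wb'));cv2.imwrite('pics/w7.png',d['frame'])
t=ctrl.camera('top');W=cloud(t).reshape(-1,3)
for nm,cx,cy,z0,z1 in(('jar',.578,-.141,.049,.06),('tub',.730,-.128,.05,.06)):
    q=W[(np.hypot(W[:,0]-cx,W[:,1]-cy)<.045)&(W[:,2]>z0)&(W[:,2]<z1)]
    if len(q)>5: print(nm,cv2.minEnclosingCircle((q[:,:2]*1000).astype(np.float32)))
goto(o,(584,69,150))
```

```text
[ 1.53177342  0.38298216 -3.18756582]
tub ((741.6509399414062, -121.03105163574219), 30.46495819091797)
at [ 651.2 -125.8  140.7] psi -17.83 tool shift [-123.6 -164.8   -9.3] rz None
```

View pics/w7.png

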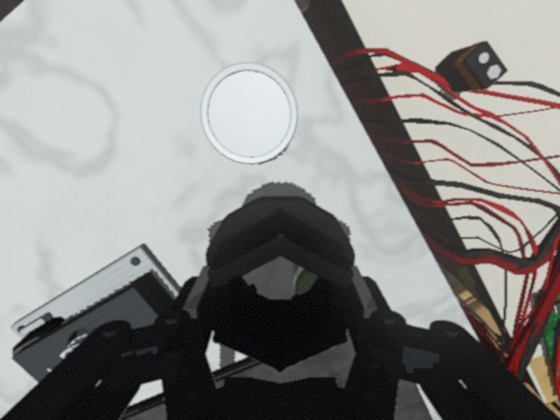

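The nut is lifted, seen at (281,270) with a corner towards the camera. The tub stands at (250,115). I'll refine the stud axis and check how the nut sits in the hand.

Run:
```python
from h import *
for n in('w1','w2','w5','w6'):
    d=pickle.load(open(n+'.pkl','rb'));W=cloud(d);V=W.reshape(-1,3);V=V[np.hypot(V[:,0]-.584,V[:,1]-.069)<.03]
    for z0,z1 in((.0905,.098),(.079,.0835)):
        q=V[(V[:,2]>z0)&(V[:,2]<z1)]
        if len(q)>5:
            (c,r)=cv2.minEnclosingCircle((q[:,:2]*1000).astype(np.float32));print(n,z0,len(q),np.round(c,1),round(r,1))
    q=V[V[:,2]>.084]; 
    if n in('w5','w6'):
        e=V[(V[:,2]>.0838)&(V[:,2]<.0895)&(np.hypot(V[:,0]-.584,V[:,1]-.069)>.0155)]
        a=np.degrees(np.arctan2(e[:,1]-.069,e[:,0]-.584))%90;print('stops mod90',n,len(e),np.histogram(a,bins=np.arange(0,91,10))[0])
# nut lugs (w6): inner contour
d=pickle.load(open('w6.pkl','rb'));P=ray(d,np.argwhere((d['frame'].max(2)<100))[:,::-1],.0135)
X=P[:,0]-.6524;Y=P[:,1]+.1263;r=np.hypot(X,Y);s=(r>.0165)&(r<.0205);print('lugs mod90',np.histogram(np.degrees(np.arctan2(Y,X))[s]%90,bins=np.arange(0,91,10))[0])
# nut in hand
d=pickle.load(open('w7.pkl','rb'));W=cloud(d);S=W.reshape(-1,3);S=S[(np.hypot(S[:,0]-.6512,S[:,1]+.1258)<.042)]
print(np.histogram(S[:,2],bins=np.arange(.11,.22,.006)))
q=S[(S[:,2]>.161)&(S[:,2]<.173)];A=np.c_[q[:,:2]-[.6512,-.1258],np.ones(len(q))];print(np.linalg.lstsq(A,q[:,2],rcond=None)[0])
f=S[(S[:,2]>.129)&(S[:,2]<.136)];a=np.radians(-17.83);t=((f[:,0]-.6512)*np.cos(a)+(f[:,1]+.1258)*np.sin(a))*1000
print('flange front edge tx',t.max() if len(t) else None)
```

```text
w1 0.0905 542 [584.4  68.4] 14.2
w1 0.079 332 [584.3  69.2] 20.5
w2 0.0905 404 [583.8  69.4] 13.8
w2 0.079 253 [584.   69.2] 20.0
w5 0.0905 575 [584.8  68.9] 14.0
w5 0.079 371 [583.9  68.9] 20.2
stops mod90 w5 64 [ 0  0  0 63  0  0  1  0  0]
w6 0.0905 515 [584.9  68.2] 13.8
w6 0.079 344 [584.1  69.4] 20.7
stops mod90 w6 73 [ 0  0  6 65  2  0  0  0  0]
lugs mod90 [37 46 24 18 20 12  7  8 11]
(array([   0,    0,  395, 3691, 1308, 1225, 1423, 1748, 2111, 7791,  758,
        751,  901,  651, 1198,  774,  575, 2794]), array([0.11 , 0.116, 0.122, 0.128, 0.134, 0.14 , 0.146, 0.152, 0.158,
       0.164, 0.17 , 0.176, 0.182, 0.188, 0.194, 0.2  , 0.206, 0.212,
       0.218]))
[0.00084008 0.00146051 0.16566602]
flange front edge tx 39.03098340811901
```

Request:
jog_arm([
  [[-20.6, -27.5, 0, 0, 0, 0, 50], [-20.6, -27.5, 0, 0, 0, 0, 50], [-20.6, -27.5, 0, 0, 0, 0, 50], [-20.6, -27.5, 0, 0, 0, 0, 50], [-20.6, -27.4, 0, 0, 0, 0, 50], [-20.6, -27.4, 0, 0, 0, 0, 50], [0, 0, 0, 0, 0, 0, 50], [0, 0, 0, 0, 0, 0, 50], [0, 0, 0, 0, 0, 0, 50], [0, 0, 0, 0, 0, 0, 50]],
])

```text
time_s: 14.5
eef_pos: [0.5857, 0.0674, 0.1404]
eef_rot: [0.0, 0.988, -0.156, -0.0]
wrist_force: [0.3, 1.3, -2.7]
opening: 0.687
grasp_force: 67.1
```

Request:
jog_arm([
  [[-2, -1.1, 0, 0, 0, 0, 50], [0, 0, 10, 0, 0, 0, 50], [0, 0, 10, 0, 0, 0, 50], [0, 0, 8, 0, 0, 0, 50], [0, 0, 6, 0, 0, 0, 50], [0, 0, 4, 0, 0, 0, 50], [0, 0, 0, 0, 0, 0, 50], [0, 0, 0, 0, 0, 0, 50], [0, 0, 0, 0, 0, 0, 50], [0, 0, 0, 0, 0, 0, 50]],
])

```text
time_s: 15.5
eef_pos: [0.5841, 0.0701, 0.103]
eef_rot: [-0.0, 0.988, -0.155, 0.0]
wrist_force: [1.1, 0.6, -3.4]
opening: 0.688
grasp_force: 67.0
```

Run:
```python
from h import *
from bench import ctrl
o=ctrl.get_obs();print(o['wrist_force'],o['torque'])
goto(o,(584.1,69.1,90),-17.9)
```

```text
[ 1.07894076  0.6132527  -3.43458713] [-0.03756334 -0.01017985 -0.02153414]
at [584.1  70.1 103. ] psi -17.83 tool shift [ 0.3  1.  13. ] rz 0.001
```

Request:
jog_arm([
  [[0.3, 0.9, 0, 0, 0, 0, 50], [0, 0, 1.5, 0, 0, 0, 50], [0, 0, 1.5, 0, 0, 0, 50], [0, 0, 1, 0, 0, 0, 50], [0, 0, 1, 0, 0, 0, 50], [0, 0, 1, 0, 0, 0, 50], [0, 0, 1, 0, 0, 0, 50], [0, 0, 1, 0, 0, 0, 50], [0, 0, 0, 0, 0, 0, 50], [0, 0, 0, 0, 0, 0, 50]],
])

```text
time_s: 16.5
eef_pos: [0.5839, 0.0691, 0.0946]
eef_rot: [0.0, 0.988, -0.155, -0.0]
wrist_force: [0.1, 0.2, -2.6]
opening: 0.684
grasp_force: 67.0
```

Request:
jog_arm([
  [[0, 0, 1, 0, 0, 0, 50], [0, 0, 1, 0, 0, 0, 50], [0, 0, 1, 0, 0, 0, 50], [0, 0, 1, 0, 0, 0, 50], [0, 0, 1, 0, 0, 0, 50], [0, 0, 0.7, 0, 0, 0, 50], [0, 0, 0.5, 0, 0, 0, 50], [0, 0, 0, 0, 0, 0, 50], [0, 0, 0, 0, 0, 0, 50], [0, 0, 0, 0, 0, 0, 50]],
])

```text
time_s: 17.5
eef_pos: [0.5839, 0.0691, 0.0884]
eef_rot: [0.0, 0.988, -0.155, 0.0]
wrist_force: [0.2, 0.6, -3.0]
opening: 0.684
grasp_force: 67.0
```

Request:
jog_arm([
  [[0, 0, 0.5, 0, 0, 0, 50], [0, 0, 0.5, 0, 0, 0, 50], [0, 0, 0.5, 0, 0, 0, 50], [0, 0, 0.3, 0, 0, 0, 50], [0, 0, 0, 0, 0, 0, 50], [0, 0, 0, 0, 0, 0, 50], [0, 0, 0, 0, 0, 0, 50], [0, 0, 0, 0, 0, 0, 50], [0, 0, 0, 0, 0, 0, 50], [0, 0, 0, 0, 0, 0, 50]],
])

```text
time_s: 18.5
eef_pos: [0.5839, 0.0691, 0.0866]
eef_rot: [-0.0, 0.988, -0.155, 0.0]
wrist_force: [0.8, 0.1, -2.4]
opening: 0.692
grasp_force: 67.0
```

Request:
jog_arm([
  [[0, 0, 0, 0, 0, 0, 63], [0, 0, 0, 0, 0, 0, 63], [0, 0, 0, 0, 0, 0, 63], [0, 0, 0, 0, 0, 0, 63], [0, 0, 0, 0, 0, 0, 63], [0, 0, 0, 0, 0, 0, 63], [0, 0, 0, 0, 0, 0, 63], [0, 0, 0, 0, 0, 0, 63], [0, 0, 0, 0, 0, 0, 63], [0, 0, 0, 0, 0, 0, 63]],
])

```text
time_s: 19.5
eef_pos: [0.5839, 0.0691, 0.0866]
eef_rot: [-0.0, 0.988, -0.155, 0.0]
wrist_force: [0.1, 0.5, 0.8]
opening: 0.738
grasp_force: 0.0
```

```bash
cat > nut.py <<'E'
from h import *
from bench import ctrl
import sys
o=ctrl.get_obs();print(o['time_s'],o['wrist_force'].round(1),o['torque'].round(2),o['grasp_force'],o['opening']*85.4);p,ps=pose(o)
d=ctrl.camera('wrist');pickle.dump(d,open('wn.pkl','wb'));cv2.imwrite(f'pics/{sys.argv[1]}.png',d['frame'])
S=cloud(d).reshape(-1,3);a=np.radians(ps);X=S-[.5841,.0691,0];tx=X[:,0]*np.cos(a)+X[:,1]*np.sin(a);ty=X[:,0]*np.sin(a)-X[:,1]*np.cos(a)
# hex top annulus, away from the fingers (|ty|<20 mm)
m=(np.hypot(tx,ty)<.033)&(np.hypot(tx,ty)>.022)&(abs(ty)<.02)&(S[:,2]>.085)&(S[:,2]<.125)
q=np.c_[tx,ty,S[:,2]][m];h=np.histogram(q[:,2],bins=np.arange(.085,.126,.002));z=h[1][h[0].argmax()]+.001
q=q[abs(q[:,2]-z)<.004];k=np.linalg.lstsq(np.c_[q[:,:2],np.ones(len(q))],q[:,2],rcond=None)[0];print('nut top',k.round(4),'underside mm',round(k[2]*1000-42,1),len(q))
goto(o,(584.1,69.1,p[2]),ps)
E
python3 nut.py n1
```

```text
19.5 [0.1 0.5 0.8] [-0.02 -0.04 -0.02] 0.0 62.98563173259715
nut top [0.0015 0.0004 0.1041] underside mm 62.1 3732
at [583.9  69.1  86.6] psi -17.83 tool shift [ 0.2 -0.1 -0. ] rz 0.0
```

The nut has dropped in and sits level with its underside at 62 mm. Joint 6 would run short of clockwise travel, so I'll open, swing the fingers back 60° to the next flats, and then run it down.

Request:
jog_arm([
  [[0, 0, 0, 0, 0, 0, 85], [0, 0, 0, 0, 0, 0, 85], [0, 0, 0, 0, 0, 0, 85], [0, 0, 0, 0, 0, -0.149, 85], [0, 0, 0, 0, 0, -0.149, 85], [0, 0, 0, 0, 0, -0.149, 85], [0, 0, 0, 0, 0, -0.15, 85], [0, 0, 0, 0, 0, -0.15, 85], [0, 0, 0, 0, 0, -0.15, 85], [0, 0, 0, 0, 0, -0.15, 85]],
])

```text
time_s: 20.55
eef_pos: [0.5839, 0.0691, 0.0866]
eef_rot: [-0.0, 0.932, 0.363, 0.0]
wrist_force: [-0.7, -0.6, 0.4]
opening: 0.995
grasp_force: 0.0
```

```bash
python3 nut.py n2
```

```text
20.55 [-0.7 -0.6  0.4] [ 0.02 -0.    0.03] 0.0 85.00298904859224
nut top [ 0.0043 -0.0023  0.104 ] underside mm 62.0 3791
at [583.9  69.1  86.6] psi 42.51 tool shift [ 0.2  0.2 -0. ] rz 0.0
```

Request:
jog_arm([
  [[0, 0, 0, 0, 0, 0, 63], [0, 0, 0, 0, 0, 0, 63], [0, 0, 0, 0, 0, 0, 63], [0, 0, 0, 0, 0, 0, 63], [0, 0, 4, 0, 0, 0, 63], [0, 0, 4, 0, 0, 0, 63], [0, 0, 0, 0, 0, 0.1, 63], [0, 0, 1, 0, 0, 0.1, 63], [0, 0, 1, 0, 0, 0.1, 63], [0, 0, 1, 0, 0, 0.1, 63]],
])

```text
time_s: 21.6
eef_pos: [0.5837, 0.0691, 0.0751]
eef_rot: [-0.0, 0.986, 0.165, -0.0]
wrist_force: [-0.1, 0.2, 0.6]
opening: 0.736
grasp_force: 0.2
```

```bash
python3 nut.py n3
```

```text
21.6 [-0.1  0.2  0.6] [0.03 0.05 0.02] 0.22368347978044767 62.88718180919989
nut top [ 0.0045 -0.0064  0.1016] underside mm 59.6 4243
at [583.7  69.1  75.1] psi 18.98 tool shift [ 0.4  0.2 -0. ] rz 0.0
```

Request:
jog_arm([
  [[0, 0, 0.6, 0, 0, 0.09, 63], [0, 0, 0.6, 0, 0, 0.09, 63], [0, 0, 0.6, 0, 0, 0.09, 63], [0, 0, 0.6, 0, 0, 0.09, 63], [0, 0, 0.6, 0, 0, 0.09, 63], [0, 0, 0.6, 0, 0, 0.09, 63], [0, 0, 0.6, 0, 0, 0.09, 63], [0, 0, 0.6, 0, 0, 0.05, 63], [0, 0, 0, 0, 0, 0, 63], [0, 0, 0, 0, 0, 0, 63]],
])

```text
time_s: 22.65
eef_pos: [0.5837, 0.0691, 0.0705]
eef_rot: [0.0, 0.985, -0.17, -0.0]
wrist_force: [-0.0, 0.6, -0.1]
opening: 0.737
grasp_force: 0.0
```

```bash
python3 nut.py n4
```

```text
22.65 [-0.   0.6 -0.1] [ 0.01 -0.   -0.02] 0.0 62.98103238643563
nut top [ 0.0033 -0.0069  0.0963] underside mm 54.3 4265
at [583.7  69.1  70.5] psi -19.59 tool shift [ 0.4 -0.1 -0. ] rz 0.0
```

Request:
jog_arm([
  [[0, 0, 0, 0, 0, 0.03, 63], [0, 0, 0, 0, 0, 0.03, 63], [0, 0, 0, 0, 0, 0.03, 63], [0, 0, 0, 0, 0, 0, 63], [0, 0, 0, 0, 0, -0.05, 85], [0, 0, 0, 0, 0, 0, 85], [0, 0, 0, 0, 0, 0, 85], [0, 0, 0, 0, 0, 0, 85], [0, 0, -5, 0, 0, 0, 85], [0, 0, -20, 0, 0, 0, 85]],
])

```text
time_s: 23.7
eef_pos: [0.5821, 0.0692, 0.0941]
eef_rot: [0.0, 0.982, -0.191, -0.002]
wrist_force: [1.3, -0.2, -0.4]
opening: 1.001
grasp_force: 0.0
```

Request:
jog_arm([
  [[0, 0, -40, 0, 0, 0, 85], [0, 0, -40, 0, 0, 0, 85], [0, 0, -40, 0, 0, 0, 85], [-20, 0, -30, 0, 0, 0, 85], [-20, 0, 0, 0, 0, 0, 85], [-20, 0, 0, 0, 0, 0, 85], [-20, 0, 0, 0, 0, 0, 85], [0, 0, 0, 0, 0, 0, 85], [0, 0, 0, 0, 0, 0, 85], [0, 0, 0, 0, 0, 0, 85]],
])

```text
time_s: 24.7
eef_pos: [0.5105, 0.0987, 0.2461]
eef_rot: [0.0, 0.982, -0.191, 0.0]
wrist_force: [0.3, 0.6, -0.4]
opening: 0.993
grasp_force: 0.0
```

```bash
python3 nut.py n5
python3 - <<'E'
from h import *
d=pickle.load(open('wn.pkl','rb'));V=cloud(d).reshape(-1,3)
for nm,cx,cy,r,z0,z1 in(('hex',.584,.069,.045,.09,.1),('flange',.584,.069,.05,.0585,.068),('strap',.584,.069,.085,.048,.0575),('adapter',.569,.132,.07,.034,.046),('jar',.578,-.141,.045,.049,.06),('tub',.730,-.128,.05,.05,.06)):
    q=V[(np.hypot(V[:,0]-cx,V[:,1]-cy)<r)&(V[:,2]>z0)&(V[:,2]<z1)]
    if len(q)>5:
        w=(q[:,:2]*1000).astype(np.float32);k=np.linalg.lstsq(np.c_[q[:,:2]-[cx,cy],np.ones(len(q))],q[:,2],rcond=None)[0]
        print(nm,np.round(cv2.minEnclosingCircle(w)[0],1),[np.round(x,1) for x in cv2.minAreaRect(w)],k.round(4))
E
```

```text
24.7 [ 0.3  0.6 -0.4] [-0.01 -0.02 -0.01] 0.0 84.838060031902
nut top [-0.0003 -0.0029  0.0964] underside mm 54.4 1059
at [510.5  98.7 246.1] psi -22.03 tool shift [79.3 -0.1 -0. ] rz 0.0
hex [584.3  69.1] [array([584.6,  69.3]), array([60.8, 69.2]), np.float64(72.8)] [0.0011 0.0014 0.0957]
flange [584.2  69.3] [array([584.3,  69.1]), array([79.1, 78.8]), np.float64(41.7)] [0.0003 0.0012 0.0626]
strap [585.6  68.1] [array([585.4,  68. ]), array([ 64.1, 140.8]), np.float64(13.3)] [0.0006 0.0006 0.0545]
adapter [574.5 115.8] [array([574.8, 114.3]), array([73.3, 85.5]), np.float64(14.9)] [-0.0024  0.0027  0.0402]
jar [ 578.1 -140.6] [array([ 577., -140.]), array([50. , 46.8]), np.float64(68.4)] [-0.0014 -0.0222  0.0547]
```

View pics/n5.png

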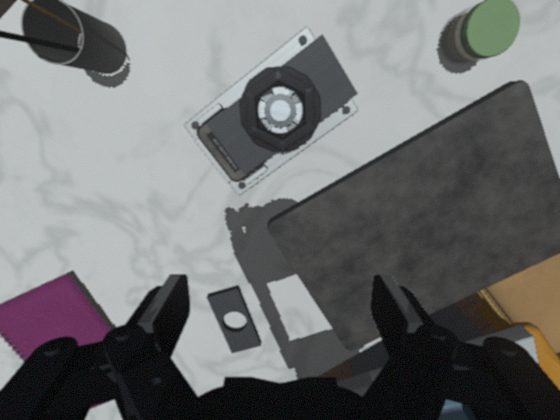

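The nut at (281,109) sits level on the strap with its underside at 54 mm, centred. The adapter is in its nest at (222,155), the can at (75,35) and jar at (490,30) are upright, and the arm is clear.

```bash
python3 -c "
from bench import ctrl
print(ctrl.hand_in())"
```

```text
the job is handed in; nothing more can be done
None
```

The job is handed in at about 25 s: the last measurements put the strap level and about 1.6 mm off the stud axis, and the nut run down square onto it with its underside at about 54 mm; the adapter is still in its nest, the jar unmoved, the can upright, and the tub was not rechecked at the end (no verdict came back).

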